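# Stow the plug gauge in its storage tube

## Robot

A 7-joint arm with a two-finger parallel gripper is mounted at the origin on the work surface. World frame = base frame: x ahead of the robot, y to its left, z up, the work surface at z = 0. Lengths are in mm, angles in rad, forces in N, time in s.
With the tool pointing down it reaches from about 400 to 875 mm from the base axis. Payload 19.3 kg.
Tool frame: the origin (TCP) lies on the centre line of the jaws, within the pads' length; the fingertips stand bot.tip_reach ahead of it and the grasp point (between the pads) lies 2 mm behind it (bot.tip_reach is the distance from the TCP to the fingertips, in mm); z points along the fingers, y is the line along which they close (so a half turn about z gives the same grasp; the last joint's range is limited). The gripper opens to 85 mm and grips with 20 to 120 N. Pads are 22 mm wide; open, the fingers measure 114 mm over their backs; the gripper's body (76 mm by 85 mm) begins 54 mm behind the grasp point. The pads swing forward as they close: fully open they stand 13 mm farther back than shut.
Start: joints at [1.051, 0.521, -0.036, 1.599, 0.021, 1.021, -0.113], TCP at [271.713, -562.838, 248.291] pointing down, gripper open.
Joint ranges: [-2.91, 2.91], [-0.3, 2.13], [-1.5, 1.42], [0.17, 2.43], [-1.26, 4.41], [0.16, 1.93], [-2.52, 2.52]. Speed limits (rad/s): [1.89, 1.89, 2.39, 2.39, 3.01, 3.01, 3.01].

## Interface

Orientations are given as [roll, pitch, yaw] about the fixed x, y, z axes, in that order (R = Rz(yaw) Ry(pitch) Rx(roll)).
In Python, from bench import get_obs, vision, hand_in, bot gives the robot as it stands.
- The arm moves only by the tool jog_arm, never from a script. Its argument "series" is a list of rows, each an object with "translation": the shift along the tool's x, y, z in m, a list of three; "roll": the turn about the tool's z in degrees; "grip": the opening, from -1 (shut) to 1 (fully open). In form: [{"translation": [x, y, z], "roll": roll, "grip": grip}, ...]. A call has 1 to 5 rows; each row shifts and turns the commanded pose from where the row before left it, along the tool's axes as they then stand; what a row does not reach is not made up. A row lasts 1/10 s, in which the tool goes at most 50 mm and 8.59 degrees, less where a joint would pass 70% of its speed; a pose out of reach is approached as far as the arm can. A call is refused whole if a number of a shift passes 0.05 or a number of a turn 8.59, either way. A call with a gripper value outside its range is refused whole. The fingers move at their own pace and stop on an object; the grip force is fixed at half the most. Time passes only in rows, so rows that do not move let the fingers close. It gives the time, the measured TCP pose, the force, the opening and the grip force at its end, in the units of the state.
- get_obs(): the state, without advancing time (a new reading comes with each control period).
- vision.get_image(name): name is "scene" or "top" or "wrist"; returns a dict with "image" (420x560x3 uint8, red, green, blue), "depth" (420x560 float32, mm along the optical axis (not along the pixel's ray), 0 where there is no reading), "K" (3x3 intrinsics, pixels), "R" (3x3) and "t" (3): a world point X has camera coordinates R X + t; the wrist camera has in their place "hand_eye" (4x4, takes a point from camera to tool coordinates, whose origin is the TCP and whose axes are the flange's). Camera axes: x right, y down, z forward; pixel columns grow to the right and rows downward; lengths in mm; the calibration is good to about 2 mm. A picture is of the moment at which its call begins: read the wrist's pose just before it.
- hand_in(): hands the job in; it is judged then, once.
The state is a dict: "time": time; "qpos": joint angles; "joint_vel": joint speeds; "joint_torque": joint torques, N m; "position": TCP position; "tcp_rot": TCP orientation; "contact_force": force on the tool from outside, world axes, zero at the start; "ft_torque": the same for the moment, N m; "grip_width": finger opening in mm; "finger_force": force on a finger pad.
Only numpy, scipy, OpenCV 4.12 (cv2) and the standard library are available. Lean on these libraries where they do the work, as an engineer would, in place of code of your own. Each camera call takes 0.05 s, during which the arm holds its last target. There are 200 camera calls.

## Task

On the inspection trolley three plug gauges hang upright in a wooden stand. Take the one with the tall, straight round handle and put it pin first into the only storage tube that is open and empty, pushing it down against the plug inside until it stops, then let go of it. Leave the other two gauges in the stand.

Things in the scene. Friction and masses are not known exactly. Their poses are not given: they have to be found in the camera images.
- gauge: Gauge to stow, bare metal: round aluminium handle 26 mm across, 60 mm tall (the tallest of the three), over a steel pin 10 mm thick, 70 mm long; 0.12 kg. Origin on its axis at the handle's underside, z up: pin tip at -70, top at +60 mm. It hangs in a 17 mm hole of the stand, handle resting on the stand's top, 85 mm high; lift it straight up over 70 mm. Grip the handle at any yaw.
- tube_mouth (a point): Rim centre of the open tube, z up. Grey tube, fixed upright, rim 100 mm above the table; aluminium funnel 38 mm wide inside (44 outside), narrowing over 14 mm to an 18 mm bore. The plug's top starts 25 to 33 mm below the rim, slides down with 5 to 7 N of drag, does not spring back, stops at 72 mm: handle's underside then 2 mm below the rim. Closed tubes beside it, 105 mm apart, up to 35 mm taller.
- tee_gauge: Bystander gauge with a T handle: neck 22 mm across, cross bar 44 mm long, 12 mm thick, its top 30 mm above the stand's top. Origin on its axis at the handle's underside, z up. The three gauges share one wooden stand, 70 x 280 x 85 mm high, in holes 95 mm apart in one straight row, in any order. Leave it there.
- knob_gauge: Bystander gauge with a mushroom knob 34 mm across, its top 30 mm above the stand's top. Origin on its axis at the handle's underside, z up. It hangs in the same stand as the others. Leave it there.

How it is judged (in metres and radians):
At the end, for the whole second after the job is handed in: The tall-handled gauge is at rest in the open tube, pin down, within 0.2 rad of upright, axis within 15 mm of the mouth centre, underside of its handle at most 10 mm above the rim (home: about 2 mm below) and at most 15 mm below; the two other gauges within 30 mm of their start (z of gauge in the frame of tube_mouth between -0.015 and 0.01 m and horizontal distance between gauge and tube_mouth below 0.015 m and angle between gauge's own z axis and vertical below 0.2 rad and linear speed of gauge below 0.02 m/s and distance of each of tee_gauge, knob_gauge from where it was at the start of the episode below 0.03 m); the robot touches nothing.
It fails at once if another gauge is pulled out of the stand (distance of any of tee_gauge, knob_gauge from where it was at the start of the episode above 0.03 m).
It also fails if it takes over 35 s, if anything falls off the work surface, if the arm or the gripper's body presses on something with over 40 N, if the wrist force passes 120 N, or if a joint passes its speed limit or range.

## Working session

There is one attempt and no reset: what is moved stays moved. The work goes in short steps, Python scripts to look and compute and a tool call to move; the robot and the scene stay as the last step left them, time stands still between calls to the robot, and variables do not carry over. Pictures are saved under pics/ and viewed, at most 10 in all, crops included, and the job is handed in when it is done.

Besides the shell and the picture viewer there is one more tool, called as name(argument=value, ...) on one line, values as JSON. jog_arm: Moves the arm, as the interface text tells. Its arguments: {"type":"object","properties":{"series":{"type":"array","items":{"type":"object","properties":{"translation":{"type":"array","items":{"type":"number"}},"roll":{"type":"number"},"grip":{"type":"number"}}}}},"required":["series"]}

```bash
mkdir -p pics; python3 - <<'E'
from bench import get_obs, vision, bot
import cv2,numpy as np
o=get_obs();print(o, bot.tip_reach)
for n in("scene","top"):
    d=vision.get_image(n);cv2.imwrite(f"pics/{n}0.png",d["image"][:,:,::-1]);np.savez(f"{n}0.npz",**d);print(n,d["K"],d["R"],d["t"])
E
```

```text
{'time': 0.0, 'qpos': array([ 1.05078278,  0.52200024, -0.03633825,  1.5999958 ,  0.0211877 ,
        1.02110707, -0.11283545]), 'joint_vel': array([ 0.00136332,  0.00045533,  0.00124947,  0.00151414,  0.00024782,
       -0.00025341, -0.00161948]), 'joint_torque': array([-1.67314618e-03, -9.27114058e+01,  1.97871633e+00, -3.69940710e+01,
        1.76807446e-02,  8.02093127e-03, -5.66425149e-05]), 'position': array([ 271.58732957, -562.55625511,  247.73855094]), 'tcp_rot': array([-3.14046852e+00,  6.48336284e-05,  4.49770913e-01]), 'contact_force': array([-0.86324391, -0.36673896, -0.45010854]), 'ft_torque': array([ 0.02027697, -0.0007673 , -0.0042686 ]), 'finger_force': 0.0, 'grip_width': 85.7409540396234} 17.0
scene [[381.01964122   0.         275.13963434]
 [  0.         381.01964122 208.8448329 ]
 [  0.           0.           1.        ]] [[ 0.83570037  0.54909254 -0.01011328]
 [ 0.3761854  -0.58576373 -0.71788955]
 [-0.40011179  0.59613609 -0.69608356]] [-480.64983749 -101.45049847  979.00138008]
top [[524.26107014   0.         294.35258116]
 [  0.         524.26107014 209.77088648]
 [  0.           0.           1.        ]] [[-0.00617385 -0.99990453  0.01236165]
 [-0.99504825  0.00491659 -0.09927142]
 [ 0.09920117 -0.01291333 -0.9949836 ]] [  23.9925839   535.89088354 1007.69424661]
```

View pics/scene0.png

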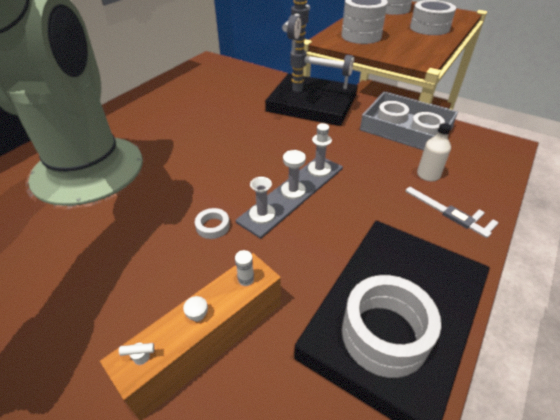

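View pics/top0.png

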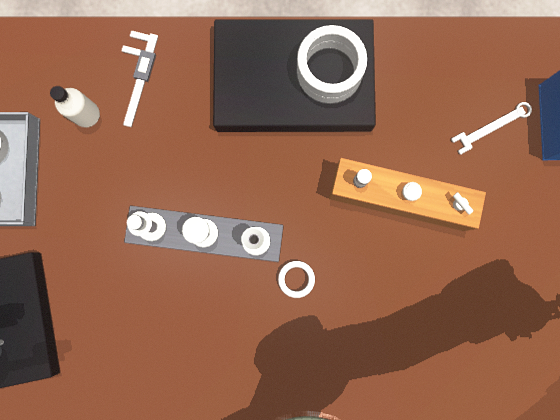

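The scene view shows the tall handle at about (244,260) and the open tube at about (261,185). In the top view they are at about (364,177) and (256,240). I'll enlarge both.

```bash
python3 - <<'E'
import cv2,numpy as np
t=np.load("top0.npz");s=np.load("scene0.npz")
def c(d,u,v,r=25): return cv2.resize(d["image"][v-r:v+r,u-r:u+r,::-1],(400,300) if 0 else (300,300),interpolation=cv2.INTER_CUBIC)
cv2.imwrite("pics/crop.png",np.vstack([np.hstack([c(t,363,178),c(t,256,240)]),np.hstack([c(s,244,265),c(s,261,192)])]))
def bp(d,u,v,z):
    r=d["R"].T@np.linalg.inv(d["K"])@[u,v,1];o=-d["R"].T@d["t"];return o+r*(z-o[2])/r[2]
def dp(d,u,v):
    return d["R"].T@(d["depth"][v,u]*np.linalg.inv(d["K"])@[u,v,1]-d["t"])
print(bp(t,364,177,145),dp(t,364,177),bp(t,256,240,100),[dp(t,u,240).round() for u in range(240,274,3)])
for p in((412,191),(461,204)):print(bp(t,*p,115),dp(t,*p))
print(dp(s,244,257),dp(s,261,185),bp(s,244,257,145),bp(s,261,185,100))
E
```

```text
[ 581.54125435 -100.35552343  145.        ] [ 581.31633763 -100.150949    146.38263274] [473.75424703  92.10325788 100.        ] [array([478., 129.,  11.]), array([474., 116., 100.]), array([474., 111.,  93.]), array([475., 106.,  83.]), array([475., 101.,  70.]), array([475.,  96.,  69.]), array([475.,  90.,  68.]), array([474.,  83.,  92.]), array([474.,  78.,  99.]), array([477.,  75.,  19.]), array([477.,  70.,   9.]), array([477.,  64.,  11.])]
[ 560.3697187  -191.54897105  115.        ] [ 560.39610569 -191.59592917  114.80450339]
[ 536.21172066 -279.9255693   115.        ] [ 536.40708565 -280.52291876  113.21239917]
[ 586.42077037 -101.16252086  145.97958558] [472.70818046 104.22671538  90.1471017 ] [ 585.89623886 -100.56774517  145.        ] [479.59188338  94.95465533 100.        ]
```

View pics/crop.png

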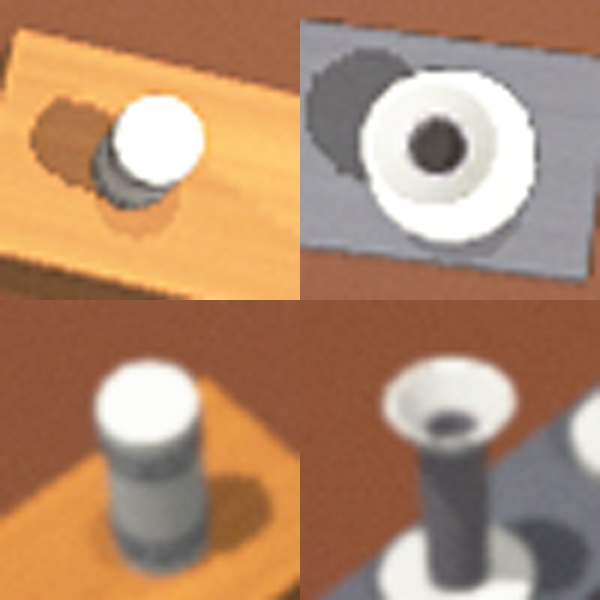

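The tall handle's top is at about (364,176) in the top view. The funnel rim is at about (253,238) in the top view and (261,184) in the scene view. I'll refine both from depth.

```bash
cat > h.py <<'E'
import cv2,numpy as np
def cloud(d,R,t):
    v,u=np.indices(d["depth"].shape);z=d["depth"]
    p=np.stack([u*z,v*z,z],-1).reshape(-1,3)@np.linalg.inv(d["K"]).T
    return ((p-t)@R)[z.ravel()>0]
def top(P,c,r,z0,z1):
    m=(np.hypot(P[:,0]-c[0],P[:,1]-c[1])<r)&(P[:,2]>z0)&(P[:,2]<z1);q=P[m]
    return len(q),*[np.round(x,1) for x in (*cv2.minEnclosingCircle(q[:,:2].astype(np.float32)),q.mean(0))]
E
python3 - <<'E'
from h import *
for n in("top0","scene0"):
    d=np.load(n+".npz");P=cloud(d,d["R"],d["t"])
    print(n,top(P,(583,-101),25,140,150),top(P,(477,96),32,96,105),top(P,(477,96),32,91,105))
    for m in ((470,196),(466,290)):
        q=P[np.hypot(*(P[:,:2]-m).T)<45];print(m,q[:,2].max())
E
```

```text
top0 (164, array([ 583.4, -100.6]), np.float64(13.2), array([ 584.2, -100.5,  144.1])) (168, array([476.9,  97.8]), np.float64(21.6), array([477.8,  97.9,  98.9])) (273, array([476.9,  97.8]), np.float64(21.6), array([477.7,  98. ,  96.9]))
(470, 196) 117.54602217767716
(466, 290) 138.67444574327186
scene0 (211, array([ 585.5, -100.7]), np.float64(13.3), array([ 586.7, -102.4,  145.9])) (131, array([476.6,  97.5]), np.float64(22.9), array([474.3, 101.5, 100.2])) (186, array([476.6,  97.5]), np.float64(22.9), array([474.2, 101.8,  98.3]))
(470, 196) 116.97418959435964
(466, 290) 138.74117864787672
```

jog_arm(series=[{"translation": [0.04, -0.0233, 0], "roll": 0, "grip": 1}, {"translation": [0.04, -0.0233, 0], "roll": 0, "grip": 1}, {"translation": [0.04, -0.0233, 0], "roll": 0, "grip": 1}, {"translation": [0.04, -0.0233, 0], "roll": 0, "grip": 1}, {"translation": [0.04, -0.0233, 0], "roll": 0, "grip": 1}])

```text
time: 0.6
position: [401.8, -369.2, 248.2]
tcp_rot: [-3.141, 0.0, 0.45]
contact_force: [1.0, -0.9, 0.1]
grip_width: 85.4
finger_force: 0.0
```

jog_arm(series=[{"translation": [0.04, -0.0233, 0], "roll": 0, "grip": 1}, {"translation": [0.04, -0.0233, 0], "roll": 0, "grip": 1}, {"translation": [0.04, -0.0233, 0], "roll": 0, "grip": 1}, {"translation": [0.04, -0.0233, 0], "roll": 0, "grip": 1}, {"translation": [0.04, -0.0233, 0], "roll": 0, "grip": 1}])

```text
time: 1.1
position: [531.3, -177.4, 248.2]
tcp_rot: [-3.141, 0.0, 0.45]
contact_force: [1.3, -1.6, 0.5]
grip_width: 85.3
finger_force: 0.0
```

jog_arm(series=[{"translation": [0.03, -0.02, 0], "roll": 0, "grip": 1}, {"translation": [0, 0, 0], "roll": 0, "grip": 1}, {"translation": [0, 0, 0], "roll": 0, "grip": 1}])

```text
time: 1.4
position: [548.9, -147.5, 247.9]
tcp_rot: [-3.141, 0.001, 0.451]
contact_force: [0.0, -1.4, -0.2]
grip_width: 85.4
finger_force: 0.0
```

```bash
cat >> h.py <<'E'
from scipy.spatial.transform import Rotation as Ro
def wrist(name):
    from bench import get_obs,vision
    o=get_obs();d=vision.get_image("wrist")
    T=np.eye(4);T[:3,:3]=Ro.from_euler("xyz",o["tcp_rot"]).as_matrix();T[:3,3]=o["position"]
    T=T@d["hand_eye"];R=T[:3,:3].T;t=-R@T[:3,3]
    cv2.imwrite(f"pics/{name}.png",d["image"][:,:,::-1]);return o,d,R,t
def move(o,target):  # mm shift in tool axes
    return (Ro.from_euler("xyz",o["tcp_rot"]).as_matrix().T@(np.array(target)-o["position"])).round(1)
E
python3 - <<'E'
from h import *
o,d,R,t=wrist("w1");P=cloud(d,R,t)
print(o["position"],o["tcp_rot"]);print(top(P,(584,-101),25,138,152),top(P,(477,97.7),32,94,105))
print(move(o,(584.4,-100.7,122)))
E
```

```text
[ 548.93668625 -147.50155077  247.90971666] [-3.14114578e+00  6.68260733e-04  4.51255802e-01]
(1263, array([ 585.3, -102.4]), np.float64(13.3), array([ 585.7, -102.5,  145.9])) (0, array([0., 0.]), np.float64(0.0), array([nan, nan, nan]))
[ 52.4 -26.6 125.9]h.py:8: RuntimeWarning: Mean of empty slice.
  return len(q),*[np.round(x,1) for x in (*cv2.minEnclosingCircle(q[:,:2].astype(np.float32)),q.mean(0))]
  ret = um.true_divide(
```

View pics/w1.png

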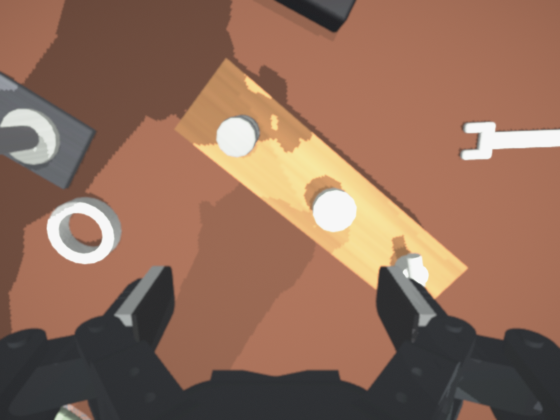

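The wrist view shows the tall handle at (237,136), the knob at (334,210) and the tee at (414,270). This agrees with the fixed cameras, so I'll move over the handle and descend.

jog_arm(series=[{"translation": [0.0265, -0.013, 0], "roll": 0, "grip": 1}, {"translation": [0.026, -0.013, 0], "roll": 0, "grip": 1}, {"translation": [0, 0, 0.03], "roll": 0, "grip": 1}, {"translation": [0, 0, 0.03], "roll": 0, "grip": 1}, {"translation": [0, 0, 0], "roll": 0, "grip": 1}])

```text
time: 1.95
position: [582.7, -103.0, 185.2]
tcp_rot: [-3.139, 0.005, 0.448]
contact_force: [0.0, 0.8, -0.3]
grip_width: 85.5
finger_force: 0.0
```

```bash
python3 - <<'E'
from h import *
o,d,R,t=wrist("w2");P=cloud(d,R,t)
print(o["position"]);print(top(P,(584,-101),25,138,152));print(move(o,(585,-101.5,121)))
E
```

```text
[ 582.69986978 -102.955033    185.17298551]
(1974, array([ 585.7, -102. ]), np.float64(13.3), array([ 586.7, -101.5,  145.6]))
[ 3.  -0.1 64.2]
```

jog_arm(series=[{"translation": [0.0025, 0, 0.024], "roll": 0, "grip": 1}, {"translation": [0, 0, 0.02], "roll": 0, "grip": 1}, {"translation": [0, 0, 0.02], "roll": 0, "grip": 1}, {"translation": [0, 0, 0], "roll": 0, "grip": 1}, {"translation": [0, 0, 0], "roll": 0, "grip": 1}])

```text
time: 2.5
position: [587.7, -101.4, 125.9]
tcp_rot: [3.141, -0.001, 0.449]
contact_force: [0.2, 0.2, -0.7]
grip_width: 85.2
finger_force: 0.0
```

jog_arm(series=[{"translation": [0, 0, 0], "roll": 0, "grip": -1}, {"translation": [0, 0, 0], "roll": 0, "grip": -1}, {"translation": [0, 0, 0], "roll": 0, "grip": -1}, {"translation": [0, 0, 0], "roll": 0, "grip": -1}, {"translation": [0, 0, 0], "roll": 0, "grip": -1}])

```text
time: 3.0
position: [587.4, -100.7, 124.8]
tcp_rot: [3.141, -0.0, 0.45]
contact_force: [-1.8, 0.2, 6.3]
grip_width: 24.5
finger_force: 58.4
```

jog_arm(series=[{"translation": [0, 0, 0], "roll": 0, "grip": -1}, {"translation": [0, 0, 0], "roll": 0, "grip": -1}, {"translation": [0, 0, 0], "roll": 0, "grip": -1}])

```text
time: 3.3
position: [587.3, -100.7, 124.8]
tcp_rot: [3.141, -0.0, 0.45]
contact_force: [-1.2, 1.0, 7.1]
grip_width: 24.7
finger_force: 58.4
```

jog_arm(series=[{"translation": [0, 0, -0.01], "roll": 0, "grip": -1}, {"translation": [0, 0, -0.025], "roll": 0, "grip": -1}, {"translation": [0, 0, -0.03], "roll": 0, "grip": -1}, {"translation": [0, 0, -0.03], "roll": 0, "grip": -1}, {"translation": [0, 0, -0.025], "roll": 0, "grip": -1}])

```text
time: 3.8
position: [587.2, -100.7, 246.6]
tcp_rot: [3.141, -0.001, 0.45]
contact_force: [0.5, 0.4, -1.8]
grip_width: 24.6
finger_force: 58.9
```

jog_arm(series=[{"translation": [0, 0, -0.02], "roll": 0, "grip": -1}, {"translation": [0, 0, 0], "roll": 0, "grip": -1}, {"translation": [0, 0, 0], "roll": 0, "grip": -1}, {"translation": [0, 0, 0], "roll": 0, "grip": -1}])

```text
time: 4.2
position: [586.7, -100.7, 263.4]
tcp_rot: [-3.141, 0.001, 0.45]
contact_force: [0.6, -0.0, -1.5]
grip_width: 24.6
finger_force: 59.0
```

```bash
python3 - <<'E'
from h import *
from bench import vision
o,d,R,t=wrist("w3");print(o["position"],o["tcp_rot"],o["grip_width"],o["contact_force"])
P=cloud(d,R,t);p=o["position"]
print(top(P,p[:2],40,p[2]+5,p[2]+40))
for n in("top","scene"):
    s=vision.get_image(n);Q=cloud(s,s["R"],s["t"])
    m=Q[(np.hypot(*(Q[:,:2]-p[:2]).T)<25)&(Q[:,2]>130)&(Q[:,2]<195)]
    for z in range(130,200,10):
        q=m[abs(m[:,2]-z)<5]
        if len(q):print(n,z,len(q),q.mean(0).round(1))
cv2.imwrite("pics/s3.png",cv2.resize(s["image"][90:330,130:410,::-1],(700,600)))
print(move(o,(476.8,97.7,p[2])))
E
```

```text
[ 586.70573396 -100.66125526  263.3855348 ] [-3.14078811e+00  1.24394554e-03  4.49873624e-01] 24.570114451735368 [ 0.5963276  -0.01704017 -1.50756781]
(12472, array([588.6, -99.2]), np.float64(39.9), array([591.3, -99.2, 288.9]))
top 160 6 [581.4 -98.2 160. ]
top 170 7 [580.7 -98.2 169.7]
top 180 5 [580.5 -98.9 178.5]
top 190 1 [579.5 -99.  189. ]
scene 160 19 [ 586.6 -103.3  161.4]
scene 170 30 [ 586.7 -103.5  170.2]
scene 180 28 [ 587.1 -103.5  179.9]
scene 190 31 [ 586.8 -103.7  189.8]
[-1.270e+01 -2.264e+02  2.000e-01]
```

View pics/s3.png

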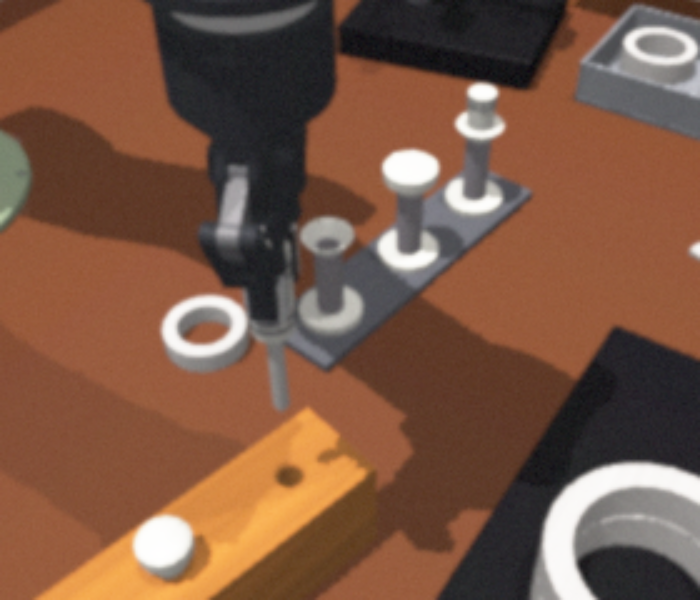

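View pics/w3.png

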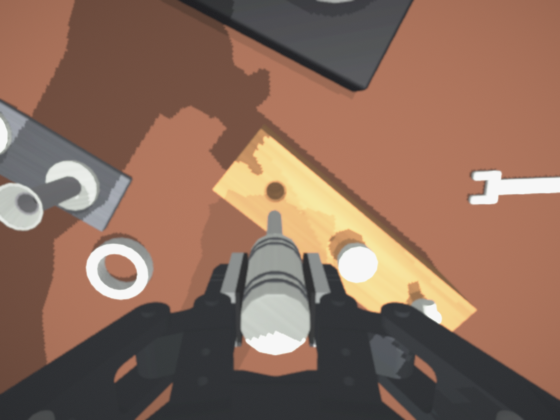

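In the scene crop the gauge is held upright with its pin free at about (280,370), the empty hole at (290,475) and the open mouth at (328,238). The wrist view confirms the gauge sits squarely between the pads. The pin axis is about 2.4 mm off the TCP in -x. I'll carry it over the mouth.

jog_arm(series=[{"translation": [-0.002, -0.035, 0], "roll": 0, "grip": -1}, {"translation": [-0.002, -0.045, 0], "roll": 0, "grip": -1}, {"translation": [-0.002, -0.045, 0], "roll": 0, "grip": -1}, {"translation": [-0.002, -0.045, 0], "roll": 0, "grip": -1}, {"translation": [-0.0015, -0.035, 0], "roll": 0, "grip": -1}])

```text
time: 4.85
position: [488.0, 81.8, 264.1]
tcp_rot: [-3.141, 0.0, 0.451]
contact_force: [0.1, -0.3, -0.7]
grip_width: 24.8
finger_force: 59.2
```

jog_arm(series=[{"translation": [-0.001, -0.0205, 0], "roll": 0, "grip": -1}, {"translation": [0, 0, 0.02], "roll": 0, "grip": -1}, {"translation": [0, 0, 0.01], "roll": 0, "grip": -1}, {"translation": [0, 0, 0], "roll": 0, "grip": -1}, {"translation": [0, 0, 0], "roll": 0, "grip": -1}])

```text
time: 5.35
position: [479.9, 97.3, 234.3]
tcp_rot: [-3.141, 0.001, 0.449]
contact_force: [0.5, -1.3, -1.7]
grip_width: 24.0
finger_force: 59.1
```

```bash
python3 - <<'E'
from h import *
from bench import vision
o,d,R,t=wrist("w4");p=o["position"];print(p,o["tcp_rot"],o["contact_force"])
for n in("top","scene"):
    s=vision.get_image(n);Q=cloud(s,s["R"],s["t"])
    for z in (110,120,130,140,150,160):
        q=Q[(np.hypot(*(Q[:,:2]-p[:2]).T)<20)&(abs(Q[:,2]-z)<5)]
        if len(q):print(n,z,len(q),q.mean(0).round(1))
cv2.imwrite("pics/s4.png",cv2.resize(s["image"][100:260,170:370,::-1],(700,560),interpolation=cv2.INTER_CUBIC))
E
```

```text
[479.88921407  97.31270016 234.32995923] [-3.14145667e+00  5.69149592e-04  4.48818695e-01] [ 0.48285831 -1.25188269 -1.70562559]
scene 130 10 [479.6  94.3 132.1]
scene 140 21 [479.2  94.5 139.8]
scene 150 20 [480.   94.4 150.1]
scene 160 20 [480.   94.8 159.6]
```

View pics/s4.png

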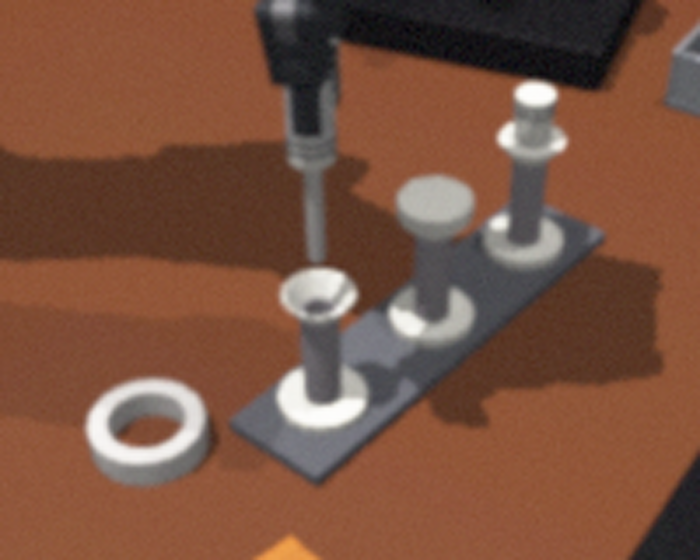

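View pics/w4.png

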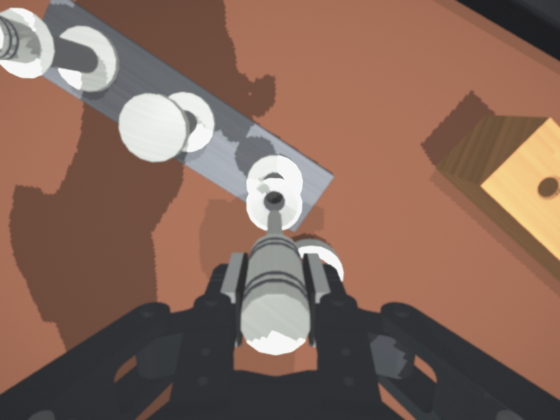

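The pin at (316,255) hangs right over the funnel at (318,292), and the wrist view shows the same alignment. I'll insert it.

jog_arm(series=[{"translation": [0, 0, 0.01], "roll": 0, "grip": -1}, {"translation": [0, 0, 0.01], "roll": 0, "grip": -1}, {"translation": [0, 0, 0.01], "roll": 0, "grip": -1}, {"translation": [0, 0, 0.01], "roll": 0, "grip": -1}, {"translation": [0, 0, 0], "roll": 0, "grip": -1}])

```text
time: 6.0
position: [479.0, 97.6, 192.7]
tcp_rot: [-3.141, 0.002, 0.45]
contact_force: [0.1, 0.5, -1.9]
grip_width: 24.8
finger_force: 59.1
```

jog_arm(series=[{"translation": [0, 0, 0.005], "roll": 0, "grip": -1}, {"translation": [0, 0, 0.005], "roll": 0, "grip": -1}, {"translation": [0, 0, 0.005], "roll": 0, "grip": -1}, {"translation": [0, 0, 0.005], "roll": 0, "grip": -1}, {"translation": [0, 0, 0], "roll": 0, "grip": -1}])

```text
time: 6.5
position: [479.6, 97.8, 173.8]
tcp_rot: [-3.141, 0.0, 0.45]
contact_force: [0.2, 0.1, -1.4]
grip_width: 24.6
finger_force: 59.3
```

jog_arm(series=[{"translation": [0, 0, 0.006], "roll": 0, "grip": -1}, {"translation": [0, 0, 0.006], "roll": 0, "grip": -1}, {"translation": [0, 0, 0.006], "roll": 0, "grip": -1}])

```text
time: 6.8
position: [479.8, 97.8, 155.9]
tcp_rot: [3.142, -0.0, 0.45]
contact_force: [-0.3, -1.4, 4.1]
grip_width: 24.7
finger_force: 59.8
```

jog_arm(series=[{"translation": [0, 0, 0.005], "roll": 0, "grip": -1}, {"translation": [0, 0, 0.005], "roll": 0, "grip": -1}, {"translation": [0, 0, 0.003], "roll": 0, "grip": -1}])

```text
time: 7.1
position: [479.7, 97.8, 142.8]
tcp_rot: [-3.142, 0.0, 0.45]
contact_force: [0.3, -1.2, 3.7]
grip_width: 24.8
finger_force: 59.7
```

Force is now about 5 N above the gauge's weight, which matches the plug sliding. I'll push gently to the stop.

jog_arm(series=[{"translation": [0, 0, 0.002], "roll": 0, "grip": -1}, {"translation": [0, 0, 0.0015], "roll": 0, "grip": -1}, {"translation": [0, 0, 0], "roll": 0, "grip": -1}])

```text
time: 7.4
position: [479.6, 97.7, 139.6]
tcp_rot: [-3.142, 0.0, 0.45]
contact_force: [-0.6, -0.0, -1.5]
grip_width: 24.6
finger_force: 59.3
```

jog_arm(series=[{"translation": [0, 0, 0.001], "roll": 0, "grip": -1}, {"translation": [0, 0, 0.001], "roll": 0, "grip": -1}])

```text
time: 7.6
position: [479.7, 97.8, 137.9]
tcp_rot: [3.142, -0.0, 0.45]
contact_force: [-0.8, -0.2, 3.1]
grip_width: 24.5
finger_force: 59.6
```

jog_arm(series=[{"translation": [0, 0, 0.001], "roll": 0, "grip": -1}, {"translation": [0, 0, 0.001], "roll": 0, "grip": -1}])

```text
time: 7.8
position: [480.5, 98.1, 136.8]
tcp_rot: [3.141, -0.002, 0.45]
contact_force: [-4.2, -0.8, 36.7]
grip_width: 24.4
finger_force: 63.4
```

jog_arm(series=[{"translation": [0, 0, 0.0005], "roll": 0, "grip": -1}, {"translation": [0, 0, 0], "roll": 0, "grip": -1}])

```text
time: 8.0
position: [480.7, 98.2, 136.7]
tcp_rot: [3.141, -0.003, 0.45]
contact_force: [-5.0, -0.9, 33.7]
grip_width: 24.5
finger_force: 63.3
```

It hit the stop: force rose sharply at TCP z of about 137, and I expected about 137.8. I'll relax, release and retreat.

jog_arm(series=[{"translation": [0, 0, -0.002], "roll": 0, "grip": -1}, {"translation": [0, 0, 0], "roll": 0, "grip": 0.2}, {"translation": [0, 0, 0], "roll": 0, "grip": 0.5}, {"translation": [0, 0, 0], "roll": 0, "grip": 0.5}, {"translation": [0, 0, 0], "roll": 0, "grip": 0.5}])

```text
time: 8.5
position: [479.6, 97.7, 137.1]
tcp_rot: [-3.142, 0.0, 0.45]
contact_force: [-0.6, -0.1, -0.2]
grip_width: 64.3
finger_force: 0.0
```

jog_arm(series=[{"translation": [0, 0, -0.015], "roll": 0, "grip": 0.5}, {"translation": [0, 0, -0.025], "roll": 0, "grip": 0.5}, {"translation": [0, 0, -0.03], "roll": 0, "grip": 0.5}, {"translation": [0, 0, -0.03], "roll": 0, "grip": 0.5}, {"translation": [0, 0, 0], "roll": 0, "grip": 0.5}])

```text
time: 9.0
position: [481.1, 98.2, 240.4]
tcp_rot: [3.141, -0.005, 0.45]
contact_force: [0.6, 0.5, -0.5]
grip_width: 63.9
finger_force: 0.0
```

```bash
python3 - <<'E'
from h import *
from bench import vision
o,d,R,t=wrist("w5");P=cloud(d,R,t);print(o["position"],o["contact_force"],o["grip_width"])
print(top(P,(477,97.7),20,145,175))
s=vision.get_image("scene");Q=cloud(s,s["R"],s["t"]);print(top(Q,(477,97.7),20,150,170))
cv2.imwrite("pics/s5.png",cv2.resize(s["image"][100:400,90:370,::-1],(560,600)))
E
```

```text
[481.07614828  98.17289644 240.44686003] [ 0.55690783  0.45030169 -0.46394298] 63.89538337993913
(1308, array([481.7,  90.5]), np.float64(13.3), array([482.9,  91.8, 157.7]))
(118, array([481.7,  91. ]), np.float64(13.2), array([482.6,  89.6, 158.2]))
```

View pics/s5.png

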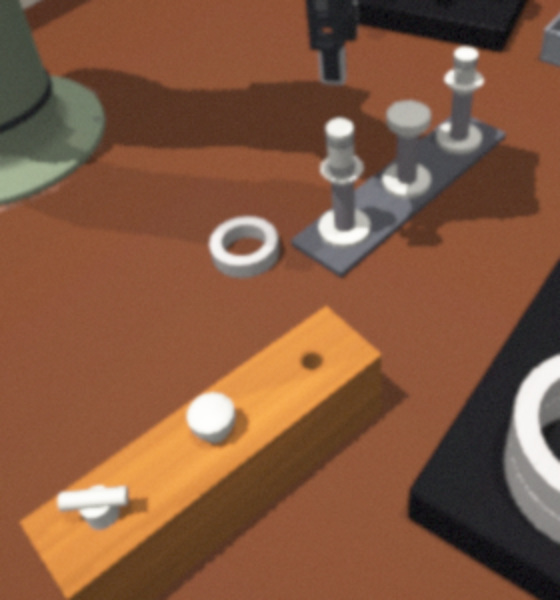

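The gauge is seated in the tube at (340,150), leaning slightly, with its top at z = 158 as expected. The lean is about 0.1 rad, and the bore limits it to about 0.14. The knob (211,417) and tee (95,500) gauges haven't moved. I'll hand it in.

```bash
python3 -c "
from bench import hand_in;print(hand_in())"
```

```text
the job is handed in; nothing more can be done
None
```

The tall-handled gauge is pushed down to the stop in the open tube, leaning roughly 0.1 rad (limit 0.2), and released; the other two gauges are still in the stand, and the job is handed in at about 9 s (no verdict was returned).

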